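# Prop the moulder's tool chest open on its folding stay

## Robot

A 7-joint arm with a two-finger parallel gripper is mounted at the origin on the work surface. World frame = base frame: x ahead of the robot, y to its left, z up, the work surface at z = 0. Lengths are in m, angles in rad, forces in N, time in s.
With the tool pointing down it reaches from about 0.425 to 0.95 m from the base axis. Payload 16.7 kg.
Tool frame: the origin (TCP) lies at the very end of the fingers, on their centre line; the grasp point (between the pads) lies 19 mm behind it; z points along the fingers, y is the line along which they close (so a half turn about z gives the same grasp; the last joint's range is limited). The gripper opens to 94 mm and grips with 3 to 60 N. Pads are 16 mm wide; open, the fingers measure 119 mm over their backs; the gripper's body (75 mm by 177 mm) begins 78 mm behind the grasp point.
Start: joints at [0.984, 0.426, 0.074, 1.606, -0.034, 1.111, -0.067], TCP at [0.286, -0.611, 0.205] pointing down, gripper open.
Joint ranges: [-2.85, 2.85], [-0.5, 2.14], [-1.23, 1.37], [0.21, 2.46], [-1.02, 4.16], [0.16, 2.05], [-2.73, 2.73]. Speed limits (rad/s): [1.89, 1.89, 2.39, 2.39, 3.01, 3.01, 3.01].

## Interface

Orientations are given as a 3x3 rotation matrix whose columns are the frame's x, y, z axes.
In Python, from station import observe, get_image, get_calibration, hand_in gives the robot as it stands. The module is installed in compiled form; this text tells all that it offers.
- The arm moves only by the shell command python3 -m jog 'ROWS' [OPENING] [FORCE]. ROWS is a JSON object of lists of equal length, an entry for each row: "slide": the shift along the tool's x, y, z in m, a list of three; "rot": the turn, a rotation vector about the tool's x, y, z in degrees, a list of three. In form: {"slide": [[tx, ty, tz], ...], "rot": [[ax, ay, az], ...]}. A call has 1 to 5 rows; each row shifts and turns the commanded pose from where the row before left it, along the tool's axes as they then stand; what a row does not reach is not made up. A row lasts 1/10 s, in which the tool goes at most 50 mm and 8.59 degrees, less where a joint would pass 70% of its speed; a pose out of reach is approached as far as the arm can. A call is refused whole if a number of a shift passes 0.05 or a number of a turn 8.59, either way. A call with a gripper value outside its range is refused whole. OPENING is the closure, from 0 (fully open) to 1 (shut), set as the call begins (- or left out, the last holds). The fingers move at their own pace and stop on an object; FORCE is the grip in N (left out, the last holds). Time passes only in rows, so rows that do not move let the fingers close. It gives the time, the measured TCP pose, the force, the opening and the grip force at its end, in the units of the state.
- observe(): the state, without advancing time (a new reading comes with each control period).
- get_image(name): name is "scene" or "side" or "wrist"; returns (picture, depth): 400x640x3 uint8, red, green, blue; 400x640 float32, m along the optical axis (not along the pixel's ray), 0 where there is no reading.
- get_calibration(name): a dict with "vertical_fov" (degrees; the focal length in pixels is half the picture's height over the tangent of half this angle, whatever the lens; pixels are square), "cx", "cy" (the principal point, pixels), "extrinsics" (4x4, takes a point from world to camera coordinates). Camera axes: x right, y up, looking along -z (the intrinsics and any distortion apply to the point x, -y, -z); pixel columns grow to the right and rows downward; lengths in m; the calibration is good to about 2 mm. The wrist camera is an equidistant fisheye: a pixel r from the principal point sees the ray r / f radians off the axis. A picture is of the moment at which its call begins: read the wrist's pose just before it. get_calibration takes no time and is no camera call; for the wrist camera it gives the pose at the moment of the call.
- hand_in(): hands the job in; it is judged then, once.
The state is a dict: "time_s": time; "qpos": joint angles; "joint_vel": joint speeds; "joint_torque": joint torques, N m; "eef_pos": TCP position; "orientation": TCP orientation; "force": force on the tool from outside, world axes, zero at the start; "ft_torque": the same for the moment, N m; "opening": opening from 0.0 (shut) to 1.0 (fully open); "grasp_force": force on a finger pad.
Only numpy, scipy, OpenCV 4.12 (cv2) and the standard library are available. Lean on these libraries where they do the work, as an engineer would, in place of code of your own. Each camera call takes 0.05 s, during which the arm holds its last target. There are 200 camera calls.

## Task

Raise the lid of the green tool chest by its bar, then swing the cross rod at the knee of the folding stay inside it backwards (towards the hinge) past dead centre onto its stop, so that the lid stays up by itself. The lid's damper is weak, so it sinks slowly as soon as you let go. Finish clear of the chest, and leave the tools around it where they lie.

Things in the scene. Friction and masses are not known exactly. Their poses are not given: they have to be found in the camera images.
- chest: green steel tool chest fixed to the bench, 185 mm deep (x), 300 mm wide (y), 120 mm high, walls 5 mm; moulding tools lie on its floor, up to 32 mm high. Origin: centre of its underside. Its x axis points to the back (away from the robot, towards the hinge), y to its left, z up. Turned by up to 0.3 rad.
- hinge_line (a point): middle of the lid's hinge axis, on the chest's back rim (92.5 mm behind the chest's centre, 120 mm high); axes as the chest's. The hinge axis is its y axis.
- lid_bar (a point): middle of the lifting bar: round steel, 14 mm thick, 140 mm long along the chest's y, 45 mm out in front of the lid's edge on two 10 mm arms at its ends (36 mm free between bar and lid, nothing below). Lid shut: 230 mm in front of the hinge axis and 8 mm above it. It turns with the lid, its axes are the lid's, and it can turn in a pinch grip.
- lid (a joint): opening of the flat lid (185 x 300 mm, 0.5 to 0.8 kg), rad: 0 shut (at the start), 1.36 as far as the stay lets it rise. A damper of 9 N m s/rad resists motion; let go at 1.33 it sinks by 0.02 to 0.04 rad/s, about twice as fast half-way down.
- stay_pivot (a point): middle of the axis (along y) on which the stay's lower links turn: 47 mm behind the chest's centre, 80 mm up; axes as the chest's. The stay is a pair of flat steel links, 14 mm wide, close to the left and the right wall (127 to 137 mm from the middle): lower ones, 95 mm, from here to the knee; upper ones, 89 mm, from the knee to the lid, 150 mm from the hinge axis.
- stay_grip (a point): middle of the cross rod at the stay's knee: dark, round, 12 mm thick, along the chest's y, free over 250 mm between the two pairs of links, which it joins. Lid shut: folded in the chest, 29 mm in front of its centre, 23 mm high. Links straight: 49 mm behind the centre, 175 mm high; on the stop it is 14 mm further back. Axes: the lower links'.
- stay (a joint): angle of the knee, rad: 0 folded (lid shut), 1.88 links straight (dead centre, lid 1.36), 2.20 on the stop past it. It follows the lid. Pushing the knee from the front towards the hinge raises the lid to dead centre; then the lid's weight carries the knee on to the stop, lid at 1.31. Short of dead centre a light spring and the lid fold it back; lifting the lid hard does not take it over.
- brush: bystander, to be left alone: flat brush lying at the chest's left. Origin under its middle.
- hammer: bystander, to be left alone: hammer lying at the chest's right. Origin under its middle.
- spoon: bystander, to be left alone: long spoon lying in front, left. Origin under its middle.
- pliers: bystander, to be left alone: red-handled pliers, 160 mm, lying in front, right. Origin under its middle.
- flask: bystander, to be left alone: dark steel open square frame, 90 mm, 50 mm high, behind the chest. Origin under its middle.
- rammer: bystander, to be left alone: turned wooden rammer, 122 mm high, standing behind the chest. Origin under its middle.
- tin: bystander, to be left alone: round metal tin, 60 mm wide and high, left of the chest. Origin under its middle.

How it is judged:
On the way, in this order (a step that is already met when the one before it is completed fails the run):
1. the lid is raised well open, the stay not yet over centre (value of joint lid above 0.8 rad and value of joint stay below 1.95 rad), for 0.1 s.
2. the knee of the stay is past dead centre (value of joint stay above 2.03 rad), for 0.2 s.
At the end, for the whole second after the job is handed in: the stay is past dead centre on its stop (knee beyond 2.05 rad; dead centre 1.88, stop 2.20), and the lid is up (beyond 1.2 rad) and at rest (under 0.02 rad/s) with nobody holding it (value of joint stay above 2.05 rad and value of joint lid above 1.2 rad and velocity of joint lid between -0.02 and 0.02 rad/s); the robot touches nothing.
It fails at once if a tool or thing beside the chest is shifted by more than 40 mm (distance of any of brush, hammer, spoon, pliers, flask, rammer, tin from where it was at the start of the episode above 0.04 m).
It also fails if it takes over 59 s, if anything falls off the work surface, if the arm or the gripper's body presses on something with over 40 N, if the wrist force passes 120 N, or if a joint passes its speed limit or range.

## Working session

There is one attempt and no reset: what is moved stays moved. The work goes in short steps, Python scripts to look and compute and a shell command to move; the robot and the scene stay as the last step left them, time stands still between calls to the robot, and variables do not carry over. Pictures are saved under pics/ and viewed, at most 10 in all, crops included, and the job is handed in when it is done.

```bash
mkdir -p pics
cat > h.py <<'E'
import numpy as np, cv2
from station import observe, get_image, get_calibration
def snap(n,f):
    c=get_calibration(n); im,d=get_image(n); cv2.imwrite('pics/'+f,im[:,:,::-1]); np.savez('pics/'+f+'.npz',im=im,d=d,E=c['extrinsics'],k=[c['vertical_fov'],c['cx'],c['cy']]); return im,d,c
def cloud(d,c):
    f=200/np.tan(np.radians(c['vertical_fov']/2)); v,u=np.mgrid[:400,:640]
    p=np.stack([(u-c['cx'])/f*d,-(v-c['cy'])/f*d,-d,np.ones_like(d)],-1)
    return (p@np.linalg.inv(np.array(c['extrinsics'])).T)[...,:3]
E
python3 - <<'E'
from h import *
for n in('scene','side'):
    im,d,c=snap(n,n+'0.png'); P=cloud(d,c); print({k:np.round(v,3).tolist() if k=='extrinsics' else v for k,v in c.items()})
    r,g,b=[im[...,i].astype(int) for i in range(3)]
    m=(g>r+15)&(g>b+10)&(d>0); print(m.sum())
    top=m&(abs(P[...,2]-.122)<.012); q=P[top]; print(n,len(q),q.min(0),q.max(0), cv2.minAreaRect(q[:,:2].astype(np.float32)*1000))
a=cv2.imread('pics/scene0.png');b=cv2.imread('pics/side0.png')
print(observe())
E
```

```text
{'vertical_fov': 44.59726087278783, 'cx': 321.4623715392997, 'cy': 199.18011833307804, 'extrinsics': [[-0.317, 0.948, -0.001, 0.159], [-0.674, -0.224, 0.703, 0.318], [0.667, 0.224, 0.711, -1.445], [0.0, 0.0, 0.0, 1.0]]}
20855
scene 10166 [ 0.4854123  -0.23556582  0.11000478] [0.69412088 0.0765569  0.13112503] ((591.248291015625, -79.54287719726562), (196.95277404785156, 303.7882385253906), 3.545802593231201)
{'vertical_fov': 51.3559129198543, 'cx': 317.36331244860946, 'cy': 194.81784051114113, 'extrinsics': [[0.774, -0.632, -0.019, -0.39], [0.355, 0.41, 0.84, -0.309], [-0.524, -0.657, 0.542, -0.582], [0.0, 0.0, 0.0, 1.0]]}
21562
side 10945 [ 0.45689193 -0.2372325   0.11000186] [0.69044534 0.07384994 0.13387819] ((569.552001953125, -81.83628845214844), (225.88339233398438, 304.69549560546875), 3.4418067932128906)
{'time_s': 0.1, 'qpos': array([ 0.98348186,  0.42666741,  0.07384125,  1.60653593, -0.03411851,
        1.11080287, -0.06711799]), 'joint_vel': array([ 0.00119769, -0.00265256,  0.00092248, -0.00133874, -0.00029101,
       -0.00078021, -0.00092591]), 'joint_torque': array([ 7.65001721e-03, -9.37469316e+01,  3.67694534e+00, -4.55045342e+01,
       -4.86293575e-02,  1.68945239e-02, -1.31922629e-04]), 'eef_pos': array([ 0.28599277, -0.61098129,  0.20484977]), 'orientation': array([[ 9.05700282e-01,  4.23918275e-01, -5.42781689e-04],
       [ 4.23918619e-01, -9.05699711e-01,  1.01934139e-03],
       [-5.94797754e-05, -1.15331305e-03, -9.99999333e-01]]), 'force': array([ 0.35962764,  0.01385192, -0.53875193]), 'ft_torque': array([-0.02379763, -0.00524452, -0.01495709]), 'grasp_force': 0.0, 'opening': 0.998655869195244}
```

View pics/scene0.png

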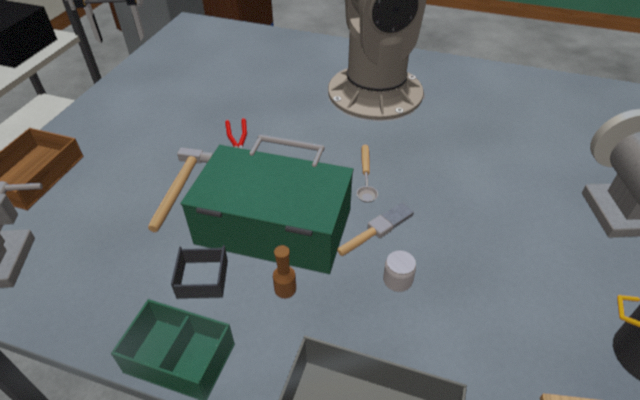

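View pics/side0.png

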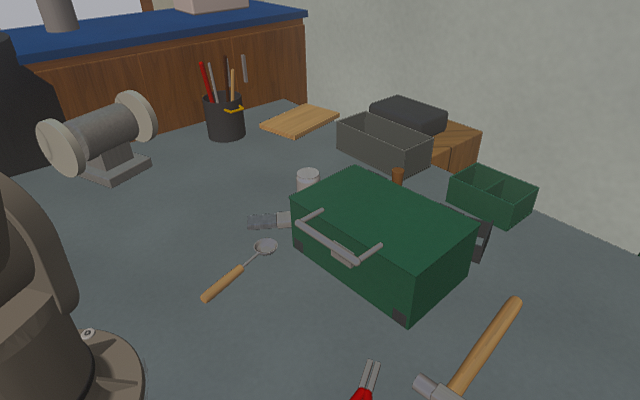

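The scene view (from behind) shows the green lid with corners near (228,150), (353,168), (190,205), (333,245), and the bar from (255,140) to (323,150). The side view shows the bar from (298,224) to (357,262). The pliers lie just in front of it, right, and the spoon front left. Next I measure yaw, lid and bar.

Run:
```python
import numpy as np,cv2
from h import cloud
def ld(f):
    z=np.load('pics/'+f+'.npz');k=z['k'];return z['im'].astype(int),z['d'],dict(vertical_fov=k[0],cx=k[1],cy=k[2],extrinsics=z['E'])
for n in('scene','side'):
    im,d,c=ld(n+'0.png');P=cloud(d,c);r,g,b=[im[...,i] for i in range(3)]
    m=((g>r+15)&(g>b+10)&(d>0)&(abs(P[...,2]-.122)<.02)&(P[...,0]<.72)).astype(np.uint8)
    m=cv2.morphologyEx(m,cv2.MORPH_OPEN,np.ones((5,5)))
    q=P[m>0]; zt=np.percentile(q[:,2],[10,50,90]); q=q[abs(q[:,2]-zt[1])<.006]
    R=cv2.minAreaRect(q[:,:2].astype(np.float32)*1000); print(n,zt,R)
    a=np.radians(R[2]); C=np.array(R[0])/1000; ux=np.array([np.cos(a),np.sin(a)]);uy=np.array([-ux[1],ux[0]])
    gm=(d>0)&(P[...,2]>.09)&(P[...,2]<.16)&(abs(r-g)<25)
    L=np.stack([(P[...,:2]-C)@ux,(P[...,:2]-C)@uy],-1)
    gm&=(L[...,0]<-.1)&(L[...,0]>-.18)&(abs(L[...,1])<.1)
    w=P[gm]; l=L[gm]; s=l[:,0]<-.125
    print(len(w),'bar centre local',np.median(l[s],0),'z pct',np.percentile(w[s][:,2],[10,50,90]),'y ext',np.percentile(l[s][:,1],[2,98]),np.percentile(l[s][:,0],[5,95]),np.polyfit(l[s][:,1],l[s][:,0],1))
```

```text
scene [0.1247944  0.12683996 0.12846633] ((589.0677490234375, -79.83531188964844), (193.32675170898438, 303.6476135253906), 3.2818238735198975)
492 bar centre local [-0.13346142  0.00205925] z pct [0.12704449 0.13221014 0.13540841] y ext [-0.07050681  0.07352671] [-0.14050983 -0.12866898] [-0.00614601 -0.13396486]
side [0.11720398 0.12825545 0.12930732] ((586.4600219726562, -80.81939697265625), (192.0063934326172, 304.69549560546875), 3.4418067932128906)
819 bar centre local [-0.13885677 -0.01071864] z pct [0.12873362 0.13411243 0.13633238] y ext [-0.0744911   0.07014738] [-0.14201101 -0.13049527] [-0.00313372 -0.13782173]
```

```bash
python3 -m jog '{"slide":[[0,0,0],[0,0,0],[0,0,0],[0,0,0]],"rot":[[0,0,-8.5],[0,0,-8.5],[0,0,-8.5],[0,0,-8.5]]}' 0.62 30
python3 -m jog '{"slide":[[0,0,0],[0,0,0],[0,0,0],[0,0,0]],"rot":[[0,0,-8.5],[0,0,-8.5],[0,0,-8.5],[0,0,-8.5]]}'
python3 -m jog '{"slide":[[0.04,0.015,-0.005],[0.04,0.015,-0.005],[0.04,0.015,-0.005],[0.04,0.015,-0.005]],"rot":[[0,0,0],[0,0,0],[0,0,0],[0,0,0]]}'
python3 -m jog '{"slide":[[0.04,0.015,-0.005],[0.04,0.015,-0.005],[0.04,0.015,-0.005],[0.04,0.015,0]],"rot":[[0,0,0],[0,0,0],[0,0,0],[0,0,0]]}'
python3 -m jog '{"slide":[[0.04,0.015,0],[0.04,0.015,0],[0.04,0.015,0],[0.04,0.015,0],[0,0,0]],"rot":[[0,0,0],[0,0,0],[0,0,0],[0,0,0],[0,0,0]]}'
cat > pose.py <<'E'
from h import *
o=observe(); R=o['orientation'];p=o['eef_pos']
print('t',o['time_s'],'q',np.round(o['qpos'],3),'p',np.round(p,4),'az x',np.degrees(np.arctan2(R[1,0],R[0,0])),'z',np.round(R[:,2],3),'F',np.round(o['force'],1),o['opening'])
a=np.radians(3.35); ux=np.array([np.cos(a),np.sin(a),0]);uy=np.array([-ux[1],ux[0],0]); H=np.array([.682,-.075,.12])
print('chest frame rel hinge', np.round([(p-H)@ux,(p-H)@uy,p[2]-.12],4))
import sys
if len(sys.argv)>1:
    t=np.array(eval(sys.argv[1])); W=H+t[0]*ux+t[1]*uy+[0,0,t[2]]; print('tool shift',np.round(R.T@(W-p),4))
E
python3 pose.py "(-.230,0,.008-.019)"
```

```text
time_s: 0.5
eef_pos: [0.286, -0.6111, 0.2051]
orientation: [[0.509, 0.861, -0.0], [0.861, -0.509, 0.001], [0.0, -0.001, -1.0]]
force: [0.5, 0.3, -0.1]
opening: 0.697
grasp_force: 0.0
time_s: 0.9
eef_pos: [0.286, -0.6111, 0.205]
orientation: [[-0.06, 0.998, -0.0], [0.998, 0.06, 0.001], [0.001, -0.0, -1.0]]
force: [0.1, 0.3, -0.6]
opening: 0.389
grasp_force: 0.0
time_s: 1.3
eef_pos: [0.3375, -0.4466, 0.2253]
orientation: [[-0.054, 0.999, -0.0], [0.999, 0.054, 0.0], [0.0, -0.0, -1.0]]
force: [1.0, -0.2, 0.8]
opening: 0.378
grasp_force: 0.0
time_s: 1.7
eef_pos: [0.3891, -0.2838, 0.241]
orientation: [[-0.054, 0.999, 0.001], [0.999, 0.054, -0.001], [-0.001, 0.001, -1.0]]
force: [0.7, 0.5, -0.6]
opening: 0.382
grasp_force: 0.0
time_s: 2.2
eef_pos: [0.4413, -0.1173, 0.2407]
orientation: [[-0.06, 0.998, 0.001], [0.998, 0.06, 0.001], [0.001, 0.001, -1.0]]
force: [-0.5, -0.3, 0.5]
opening: 0.381
grasp_force: 0.0
t 2.2 q [ 0.631  0.06  -0.526  2.005  0.033  1.085  0.151] p [ 0.4413 -0.1173  0.2407] az x 93.45880078535552 z [ 0.001  0.001 -1.   ] F [-0.5 -0.3  0.5] 0.38133534798847274
chest frame rel hinge [-0.2427 -0.0282  0.1207]
tool shift [0.028  0.0127 0.1318]
```

```bash
python3 -m jog '{"slide":[[0.014,0.006,0.01],[0.014,0.006,0.01],[0,0,0.02],[0,0,0]],"rot":[[0,0,0],[0,0,0],[0,0,0],[0,0,0]]}' | tail -5
python3 - <<'E'
from h import *
snap('wrist','w1.png')
E
python3 pose.py "(-.230,0,.008-.019)"
```

```text
eef_pos: [0.4492, -0.0937, 0.1986]
orientation: [[-0.054, 0.999, -0.003], [0.999, 0.054, 0.001], [0.001, -0.003, -1.0]]
force: [0.0, 0.8, -0.1]
opening: 0.379
grasp_force: 0.0
t 2.65 q [ 0.587  0.114 -0.552  2.047  0.071  1.     0.053] p [ 0.4497 -0.0939  0.1998] az x 93.08105904031612 z [-0.002  0.001 -1.   ] F [-0.6 -1.  -0.1] 0.38545069730725523
chest frame rel hinge [-0.233  -0.0053  0.0798]
tool shift [0.0053 0.0032 0.0908]
```

View pics/w1.png

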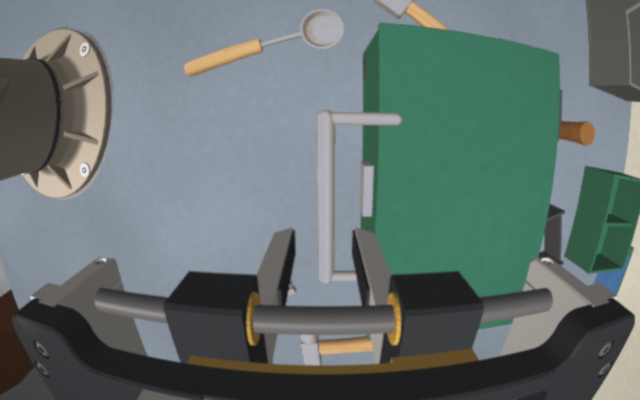

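The wrist view shows the bar running from (326,115) to (326,276), with the fingers straddling it at columns 285 and 360. I cast rays to check its position.

Run:
```python
import numpy as np
z=np.load('pics/w1.png.npz');k=z['k'];E=z['E'];f=200/np.tan(np.radians(k[0]/2));T=np.linalg.inv(E)
for u,v in[(326,118),(326,195),(326,275)]:
    dx,dy=u-k[1],v-k[2];r=np.hypot(dx,dy);t=r/f
    ray=T[:3,:3]@[np.sin(t)*dx/r,-np.sin(t)*dy/r,-np.cos(t)];o=T[:3,3]
    print(np.round(o+ray*(.130-o[2])/ray[2],4))
```

```text
[ 0.4462 -0.0181  0.13  ]
[ 0.4497 -0.0807  0.13  ]
[ 0.4539 -0.1552  0.13  ]
```

```bash
python3 -m jog '{"slide":[[0.003,0,0.02],[0.003,0,0.03],[0,0,0.03],[0,0,0.01],[0,0,0]],"rot":[[0,0,0],[0,0,0],[0,0,0],[0,0,0],[0,0,0]]}' | tail -5
python3 -m jog '{"slide":[[0,0,0],[0,0,0],[0,0,0],[0,0,0],[0,0,0]],"rot":[[0,0,0],[0,0,0],[0,0,0],[0,0,0],[0,0,0]]}' 1 30
python3 pose.py "(-.230,0,.008-.019)"
python3 - <<'E'
# arc waypoints: grasp point rel hinge, radius/angle; tool down, shift per row (tool y = chest x, tool z = down)
import numpy as np
a0=np.arctan2(.008,.230);r=np.hypot(.008,.23)
th=np.arange(0,1.36,.07);x=-r*np.cos(th+a0);z=r*np.sin(th+a0)
for t,a,b in zip(th[1:],np.diff(x),np.diff(z)):print(round(t,2),round(a,4),round(-b,4))
E
```

```text
eef_pos: [0.4498, -0.088, 0.1102]
orientation: [[-0.053, 0.999, -0.002], [0.999, 0.053, 0.001], [0.001, -0.002, -1.0]]
force: [0.0, 0.9, 0.3]
opening: 0.382
grasp_force: 0.0
time_s: 3.65
eef_pos: [0.4508, -0.0879, 0.1114]
orientation: [[-0.054, 0.999, 0.001], [0.999, 0.054, -0.001], [-0.001, 0.001, -1.0]]
force: [-1.2, -0.2, 8.6]
opening: 0.141
grasp_force: 30.0
t 3.65 q [ 0.54   0.236 -0.545  2.14   0.17   0.804 -0.057] p [ 0.4508 -0.0879  0.1114] az x 93.0725930746451 z [ 0.001 -0.001 -1.   ] F [-1.2 -0.2  8.6] 0.14146100767138936
chest frame rel hinge [-0.2315  0.0006 -0.0086]
tool shift [-0.0006  0.0015  0.0024]
0.07 0.0011 -0.0161
0.14 0.0022 -0.0159
0.21 0.0034 -0.0158
0.28 0.0044 -0.0155
0.35 0.0055 -0.0151
0.42 0.0066 -0.0147
0.49 0.0076 -0.0142
0.56 0.0086 -0.0136
0.63 0.0095 -0.013
0.7 0.0104 -0.0123
0.77 0.0112 -0.0116
0.84 0.012 -0.0108
0.91 0.0127 -0.0099
0.98 0.0134 -0.009
1.05 0.014 -0.008
1.12 0.0145 -0.007
1.19 0.015 -0.006
1.26 0.0153 -0.0049
1.33 0.0156 -0.0038
```

```bash
python3 -m jog '{"slide":[[0,0.0005,-0.008],[0,0.0005,-0.008],[0,0.001,-0.008],[0,0.001,-0.008],[0,0.0015,-0.008]],"rot":[[0,0,0],[0,0,0],[0,0,0],[0,0,0],[0,0,0]]}' 1 50
python3 -m jog '{"slide":[[0,0.0017,-0.008],[0,0.002,-0.008],[0,0.0022,-0.008],[0,0.0027,-0.0076],[0,0.0028,-0.0075]],"rot":[[0,0,0],[0,0,0],[0,0,0],[0,0,0],[0,0,0]]}'
python3 -m jog '{"slide":[[0,0.003,-0.0074],[0,0.0036,-0.0073],[0,0.0038,-0.0071],[0,0.0038,-0.0071],[0,0.0043,-0.0068]],"rot":[[0,0,0],[0,0,0],[0,0,0],[0,0,0],[0,0,0]]}'
python3 pose.py
```

```text
time_s: 4.15
eef_pos: [0.4553, -0.0877, 0.1506]
orientation: [[-0.054, 0.999, 0.001], [0.999, 0.054, 0.0], [0.0, 0.001, -1.0]]
force: [12.1, -1.8, -21.3]
opening: 0.137
grasp_force: 50.0
time_s: 4.65
eef_pos: [0.4663, -0.087, 0.1893]
orientation: [[-0.054, 0.999, 0.0], [0.999, 0.054, 0.0], [0.0, 0.0, -1.0]]
force: [12.4, -2.3, -26.1]
opening: 0.136
grasp_force: 50.0
time_s: 5.15
eef_pos: [0.4831, -0.0861, 0.2248]
orientation: [[-0.053, 0.999, -0.004], [0.999, 0.053, 0.0], [0.0, -0.004, -1.0]]
force: [-4.7, -2.5, -19.3]
opening: 0.136
grasp_force: 50.0
t 5.15 q [ 0.56   0.146 -0.56   1.955  0.088  1.067  0.015] p [ 0.4831 -0.0861  0.2248] az x 93.0643176982428 z [-0.004  0.    -1.   ] F [ -4.7  -2.5 -19.3] 0.13647913706050738
chest frame rel hinge [-0.1992  0.0005  0.1048]
```

```bash
python3 -m jog '{"slide":[[0,0.0043,-0.0068],[0,0.0045,-0.0067],[0,0.0047,-0.0065],[0,0.005,-0.0063],[0,0.0052,-0.0061]],"rot":[[0,0,0],[0,0,0],[0,0,0],[0,0,0],[0,0,0]]}' | tail -3
python3 -m jog '{"slide":[[0,0.0054,-0.006],[0,0.0056,-0.0058],[0,0.0058,-0.0056],[0,0.006,-0.0054],[0,0.0062,-0.0052]],"rot":[[0,0,0],[0,0,0],[0,0,0],[0,0,0],[0,0,0]]}' | tail -3
python3 -m jog '{"slide":[[0,0.0063,-0.005],[0,0.0065,-0.0048],[0,0.0067,-0.0045],[0,0.0068,-0.0042],[0,0.007,-0.004]],"rot":[[0,0,0],[0,0,0],[0,0,0],[0,0,0],[0,0,0]]}' | tail -3
python3 pose.py
```

```text
force: [-17.0, -1.7, -9.5]
opening: 0.135
grasp_force: 50.0
force: [-30.7, -0.5, 7.5]
opening: 0.138
grasp_force: 50.0
force: [-35.7, -0.4, 25.1]
opening: 0.136
grasp_force: 50.0
t 6.65 q [ 0.5    0.23  -0.561  1.673  0.128  1.281 -0.033] p [ 0.5672 -0.0813  0.3101] az x 93.05059568785109 z [-0.007 -0.001 -1.   ] F [-35.7  -0.4  25.1] 0.13591106880047624
chest frame rel hinge [-0.1149  0.0004  0.1901]
```

```bash
python3 -m jog '{"slide":[[0,0.0055,-0.005],[0,0.0065,-0.005],[0,0.007,-0.0045],[0,0.0072,-0.004]],"rot":[[0,0,0],[0,0,0],[0,0,0],[0,0,0]]}' | tail -4
python3 -m jog '{"slide":[[0,0.0074,-0.003],[0,0.0075,-0.003],[0,0.0075,-0.0025],[0,0.0075,-0.002],[0,0,0]],"rot":[[0,0,0],[0,0,0],[0,0,0],[0,0,0],[0,0,0]]}' | tail -4
python3 pose.py
python3 - <<'E'
from h import *
snap('side','side1.png')
E
```

```text
orientation: [[-0.054, 0.999, -0.006], [0.999, 0.054, 0.001], [0.001, -0.006, -1.0]]
force: [-2.8, 0.3, -36.5]
opening: 0.141
grasp_force: 50.0
orientation: [[-0.054, 0.999, -0.003], [0.999, 0.054, 0.001], [0.001, -0.003, -1.0]]
force: [3.2, 0.7, -26.7]
opening: 0.134
grasp_force: 50.0
t 7.55 q [ 0.447  0.32  -0.554  1.51   0.169  1.363 -0.066] p [ 0.6261 -0.078   0.3359] az x 93.10340534259448 z [-0.003  0.001 -1.   ] F [  3.2   0.7 -26.7] 0.13415718394704068
chest frame rel hinge [-0.0559  0.0003  0.2159]
```

View pics/side1.png

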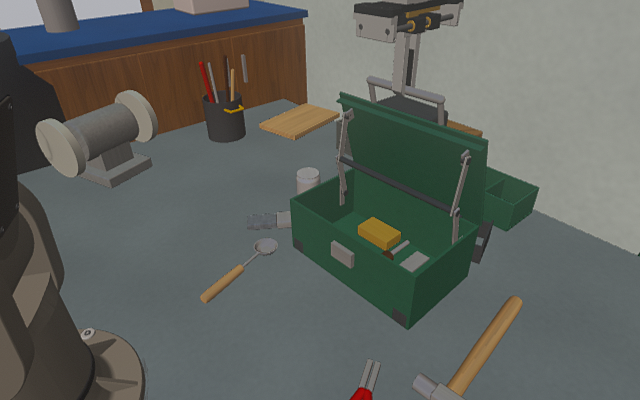

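The side view shows the lid up, held by the gripper, with the dark rod running from (338,157) to (455,210). The fingers straddle the bar near (405,90). Next I plan the knee approach.

```bash
python3 - <<'E'
import numpy as np
P=np.array([-.0455,-.040])
# mount point on the lid: 150 from hinge; offset angle from straight: |A-P|=.184 at 1.36
from scipy.optimize import brentq
A=lambda t:.15*np.array([-np.cos(t),np.sin(t)])
off=brentq(lambda o:np.linalg.norm(A(1.36+o)-P)-.18395,-.5,.3);print('off',off)
for t in np.arange(1.0,1.361,.03):
    v=A(t+off)-P;d=np.linalg.norm(v);a=(d*d+.095**2-.089**2)/2/d;h=np.sqrt(max(.095**2-a*a,0));u=v/d
    K=[P+a*u+s*h*np.array([-u[1],u[0]]) for s in(1,-1)];print(round(t,2),*[np.round(k,4) for k in K])
E
python3 -m jog '{"slide":[[0,0,0],[0,0,0],[0,0,-0.01],[0,0,-0.03],[0,0,-0.03]],"rot":[[0,0,0],[0,0,0],[0,0,0],[0,0,0],[0,0,0]]}' 0.4 40
python3 -m jog '{"slide":[[0,-0.015,-0.01],[0,-0.025,0],[0,-0.025,0],[0,0,0]],"rot":[[-8,0,0],[-8,0,0],[-8,0,0],[-8,0,0]]}' 0.9 
python3 pose.py
```

```text
off -0.07485845976885604
1.0 [-0.107   0.0324] [-0.0305  0.0538]
1.03 [-0.1037  0.0351] [-0.0301  0.0537]
1.06 [-0.1002  0.0377] [-0.0297  0.0537]
1.09 [-0.0965  0.0401] [-0.0294  0.0536]
1.12 [-0.0927  0.0425] [-0.0292  0.0536]
1.15 [-0.0886  0.0446] [-0.0292  0.0536]
1.18 [-0.0844  0.0467] [-0.0292  0.0536]
1.21 [-0.0799  0.0486] [-0.0295  0.0536]
1.24 [-0.0751  0.0503] [-0.03    0.0537]
1.27 [-0.07    0.0518] [-0.0309  0.0539]
1.3 [-0.0642  0.0531] [-0.0323  0.0541]
1.33 [-0.0574  0.0543] [-0.0347  0.0544]
1.36 [-0.046  0.055] [-0.0417  0.0549]
time_s: 8.1
eef_pos: [0.6265, -0.0782, 0.4098]
orientation: [[-0.054, 0.999, 0.002], [0.999, 0.054, -0.0], [-0.0, 0.002, -1.0]]
force: [0.1, 0.4, -0.0]
opening: 0.522
grasp_force: 0.0
time_s: 8.5
eef_pos: [0.5624, -0.0823, 0.4098]
orientation: [[-0.052, 0.846, 0.531], [0.999, 0.046, 0.024], [-0.004, 0.531, -0.847]]
force: [1.3, 1.3, -0.6]
opening: 0.26
grasp_force: 0.0
t 8.5 q [ 0.667 -0.181 -0.494  1.962 -0.269  0.801  0.343] p [ 0.5624 -0.0823  0.4098] az x 92.97144891607074 z [ 0.531  0.024 -0.847] F [ 1.3  1.3 -0.6] 0.25976424102909823
chest frame rel hinge [-0.1198 -0.0003  0.2898]
```

```bash
python3 -m jog '{"slide":[[0,-0.021,0.034],[0,-0.026,0.031],[0,-0.026,0.031],[0,0,0]],"rot":[[-8,0,0],[0,0,0],[-8,0,0],[0,0,0]]}' 0.92 
python3 pose.py "(-.125,0,.055)"
```

```text
time_s: 8.9
eef_pos: [0.5663, -0.0683, 0.3145]
orientation: [[-0.085, 0.732, 0.676], [0.996, 0.047, 0.073], [0.022, 0.68, -0.733]]
force: [0.1, 0.6, -0.4]
opening: 0.082
grasp_force: 0.0
t 8.9 q [ 0.482 -0.165 -0.336  2.259 -0.636  0.366  0.725] p [ 0.5663 -0.0683  0.3145] az x 94.85019211518498 z [ 0.676  0.073 -0.733] F [ 0.1  0.6 -0.4] 0.08194294582590675
chest frame rel hinge [-0.1151  0.0134  0.1945]
tool shift [-0.0162 -0.1022  0.0951]
```

```bash
python3 -m jog '{"slide":[[0,-0.01,-0.01],[0,-0.01,0],[0,0,0]],"rot":[[5,0,0],[5,0,8],[0,0,8]]}' | tail -1
python3 pose.py "(-.14,0,.05)"
```

```text
grasp_force: 0.0
t 9.2 q [ 0.648 -0.147 -0.49   2.151 -0.387  0.584  0.214] p [ 0.5478 -0.0723  0.315 ] az x 81.6464421787585 z [ 0.546  0.064 -0.836] F [ 0.1 -1.   1.3] 0.0776755966629996
chest frame rel hinge [-0.1339  0.0105  0.195 ]
tool shift [-0.0357 -0.0781  0.1175]
```

```bash
python3 -m jog '{"slide":[[0,0,0],[0,0,0],[0,0,0],[0,0,0],[0,0,0]],"rot":[[0,0,8.5],[0,0,8.5],[0,0,8.5],[0,0,8.5],[0,0,8.5]]}' | tail -1
python3 -m jog '{"slide":[[0,0,0],[0,0,0],[0,0,0],[0,0,0]],"rot":[[0,0,8.5],[0,0,8.5],[0,0,8.5],[0,0,8.5]]}' 1 | tail -1
python3 pose.py "(-.14,0,.06)"
python3 -c "
from h import *
print(np.round(observe()['orientation'],3)); snap('scene','sc2.png')"
```

```text
grasp_force: 0.0
grasp_force: 0.0
t 10.1 q [ 0.866 -0.153 -0.676  2.146 -0.459  0.593 -1.048] p [ 0.5471 -0.0722  0.3139] az x 1.4135957013992977 z [ 0.547  0.064 -0.835] F [ 0.3  1.  -0.1] 0.004694619378146224
chest frame rel hinge [-0.1345  0.0107  0.1939]
tool shift [-0.0778  0.0163  0.1085]
[[ 0.836  0.052  0.547]
 [ 0.021 -0.998  0.064]
 [ 0.549 -0.042 -0.835]]
```

View pics/sc2.png

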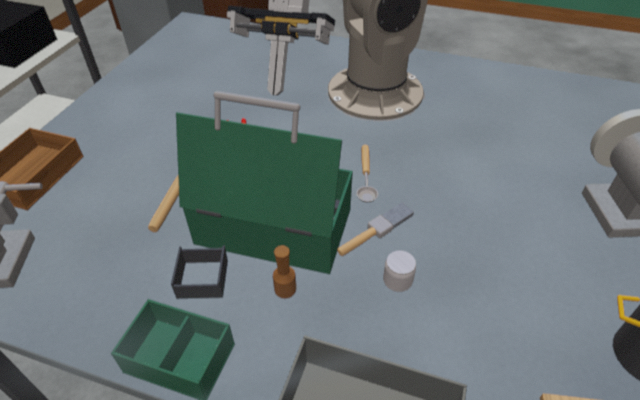

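The scene view shows the lid leaning slightly forward with its bar at (257,101). The gripper stands clear in front of it with its fingers at (277,85). I descend in front of the rod.

```bash
python3 -m jog '{"slide":[[-0.0186,0.003,0.0282],[-0.0186,0.003,0.0282],[-0.0186,0.003,0.0282],[-0.0186,0.003,0.0282],[-0.0186,0.003,0.0282]],"rot":[[0,0,0],[0,0,0],[0,0,0],[0,0,0],[0,0,0]]}' | tail -3
python3 pose.py "(-.08,0,.028)"
python3 -c "
from h import *
print(np.round(observe()['orientation'],3)); snap('side','sd2.png')"
```

```text
force: [-0.3, -0.1, 0.6]
opening: 0.004
grasp_force: 0.0
t 10.65 q [ 0.693  0.084 -0.59   2.329 -0.484  0.204 -0.954] p [ 0.5458 -0.077   0.1661] az x 1.8676667864180772 z [ 0.542  0.077 -0.837] F [-0.3 -0.1  0.6] 0.004232137673994211
chest frame rel hinge [-0.1361  0.006   0.0461]
tool shift [0.0373 0.0072 0.0455]
[[ 0.838  0.065  0.542]
 [ 0.027 -0.997  0.077]
 [ 0.545 -0.05  -0.837]]
```

View pics/sd2.png

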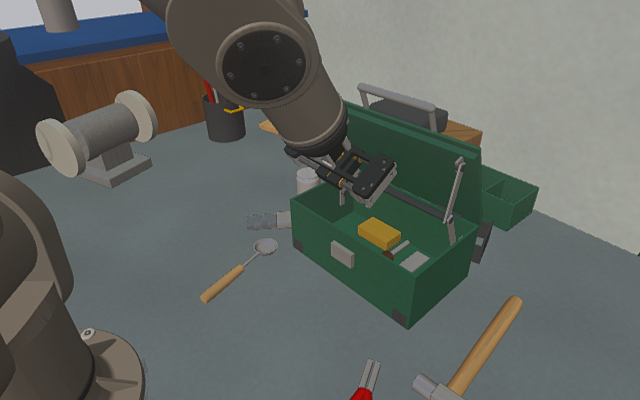

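The side view shows the fingers above the chest in front of the rod, whose right end is at (448,215). The lid is still well up and the body is clear of the rim.

```bash
python3 -m jog '{"slide":[[0.0085,0.001,0.012],[0.0085,0.001,0.012],[0.0085,0.001,0.012],[0,0,0]],"rot":[[0,0,0],[0,0,0],[0,0,0],[0,0,0]]}' | tail -3
python3 pose.py "(-.033,0,.033)"
python3 -c "
from h import *
snap('wrist','w2.png')"
```

```text
force: [-1.1, 0.5, -1.5]
opening: 0.004
grasp_force: 1.0
t 11.1 q [ 0.485  0.163 -0.412  2.271 -0.404  0.167 -1.043] p [ 0.5889 -0.0757  0.1533] az x 1.9506334206068332 z [ 0.544  0.078 -0.836] F [-1.1  0.5 -1.5] 0.003547858547438216
chest frame rel hinge [-0.0929  0.0048  0.0333]
tool shift [0.0501 0.0053 0.0328]
```

View pics/w2.png

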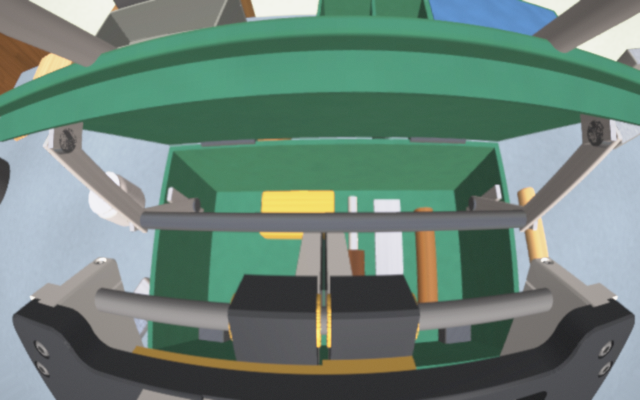

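The wrist view shows the rod across the picture at row 220 (columns 145 to 525). The closed fingers at (325,245) pass beneath and in front of it, ready to push.

```bash
python3 -m jog '{"slide":[[0.0085,0.001,0.0055],[0.0085,0.001,0.0055],[0.0085,0.001,0.0052]],"rot":[[0,-1.5,0],[0,-1.5,0],[0,-1,0]]}' | tail -3
python3 pose.py "(-.033,0,.035)"
```

```text
force: [-21.4, -1.2, 3.3]
opening: 0.007
grasp_force: 8.5
t 11.45 q [ 0.309  0.205 -0.24   2.173 -0.239  0.285 -1.221] p [ 0.6144 -0.0781  0.1508] az x 2.073106649560019 z [ 0.478  0.074 -0.875] F [-21.4  -1.2   3.3] 0.0069743049269240165
chest frame rel hinge [-0.0677  0.0009  0.0308]
tool shift [0.0324 0.0008 0.013 ]
```

```bash
python3 -m jog '{"slide":[[0.008,0,0.0035],[0.008,0,0.0035],[0.008,0,0.0035]],"rot":[[0,0,0],[0,0,0],[0,0,0]]}' | tail -3
python3 pose.py "(-.033,0,.035)"; python3 -c "
from h import *
snap('wrist','w3.png')"
```

```text
force: [-29.7, -2.1, 5.4]
opening: 0.004
grasp_force: 12.0
t 11.75 q [ 0.273  0.238 -0.214  2.121 -0.211  0.297 -1.257] p [ 0.6423 -0.0766  0.1542] az x 2.0292674068502223 z [ 0.482  0.074 -0.873] F [-29.7  -2.1   5.4] 0.0041081317748185445
chest frame rel hinge [-0.0397  0.0008  0.0342]
tool shift [0.0062 0.0008 0.0025]
```

View pics/w3.png

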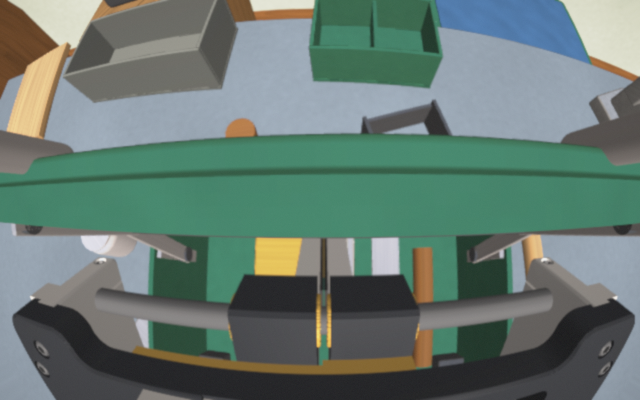

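The wrist view shows the lid nearly upright, its edge at row 235 hiding the rod. I wait briefly and read the force to see whether the knee has gone over.

```bash
python3 -m jog '{"slide":[[0,0,0],[0,0,0],[0,0,0]],"rot":[[0,0,0],[0,0,0],[0,0,0]]}' | tail -3
python3 -m jog '{"slide":[[0.004,0,0.002],[0.003,0,0.001],[0,0,0]],"rot":[[0,0,0],[0,0,0],[0,0,0]]}' | tail -3
python3 pose.py "(-.033,0,.035)"; python3 -c "
from h import *
snap('side','sd3.png'); import cv2
i=cv2.imread('pics/sd3.png')[60:300,260:540]; cv2.imwrite('pics/sd3c.png',cv2.resize(i,None,fx=2.5,fy=2.5))"
```

```text
force: [-11.9, -0.0, -5.6]
opening: 0.003
grasp_force: 6.4
force: [-41.4, -3.4, 2.5]
opening: 0.005
grasp_force: 18.1
t 12.4 q [ 0.264  0.248 -0.206  2.111 -0.203  0.307 -1.266] p [ 0.6442 -0.0764  0.151 ] az x 1.9875686269911705 z [ 0.472  0.075 -0.878] F [-41.4  -3.4   2.5] 0.005429598751305541
chest frame rel hinge [-0.0378  0.0008  0.031 ]
tool shift [ 0.0062  0.0006 -0.0013]
```

View pics/sd3c.png

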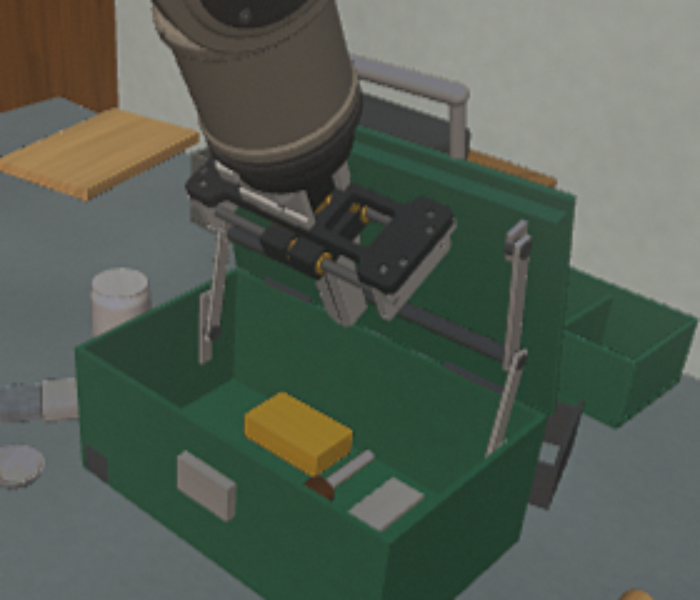

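The crop shows the right-hand links bent backward, from (495,450) through the knee at (518,360) to (515,235), so the stay is over centre and on its stop. I back straight off forward.

```bash
python3 -m jog '{"slide":[[-0.008,0,-0.004],[-0.014,0,-0.008],[-0.017,0,-0.01],[-0.017,0,-0.01]],"rot":[[0,0,0],[0,0,0],[0,0,0],[0,0,0]]}' | tail -3
python3 pose.py
python3 -c "
from h import *
snap('wrist','w4.png')"
```

```text
force: [-0.1, -0.8, -0.2]
opening: 0.004
grasp_force: 0.0
t 12.85 q [ 0.36   0.155 -0.277  2.225 -0.29   0.278 -1.164] p [ 0.5873 -0.0801  0.1574] az x 2.061307844433576 z [ 0.487  0.074 -0.871] F [-0.1 -0.8 -0.2] 0.0035575908748304535
chest frame rel hinge [-0.0949  0.0004  0.0374]
```

View pics/w4.png

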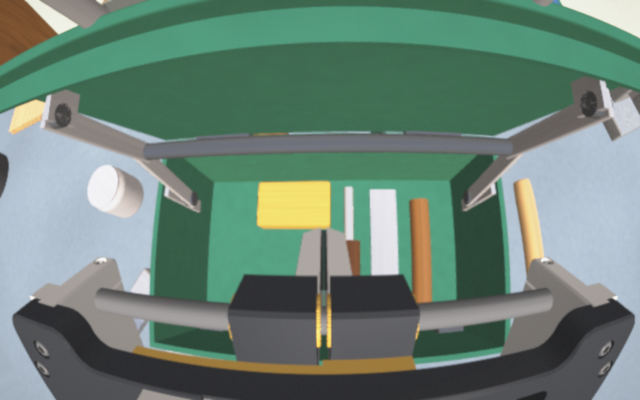

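The wrist view shows the rod staying back at row 145, close to the lid, with nothing touching it. I retreat along the tool axis and verify.

```bash
python3 -m jog '{"slide":[[0,0,-0.02],[0,0,-0.03],[0,0,-0.03],[0,0,-0.03],[0,0,-0.03]],"rot":[[0,0,0],[0,0,0],[0,0,0],[0,0,0],[0,0,0]]}' | tail -3
python3 -m jog '{"slide":[[0,0,0],[0,0,0],[0,0,0],[0,0,0],[0,0,0]],"rot":[[0,0,0],[0,0,0],[0,0,0],[0,0,0],[0,0,0]]}' | tail -3
python3 pose.py
python3 - <<'E'
from h import *
a=np.radians(3.35);ux=np.array([np.cos(a),np.sin(a)]);H=np.array([.682,-.075])
z=np.load('pics/w4.png.npz');k=z['k'];f=200/np.tan(np.radians(k[0]/2));T=np.linalg.inv(z['E'])
u,v=325,147;dx,dy=u-k[1],v-k[2];r=np.hypot(dx,dy);t=r/f
ray=T[:3,:3]@[np.sin(t)*dx/r,-np.sin(t)*dy/r,-np.cos(t)];o=T[:3,3];X=o+ray*(.1735-o[2])/ray[2];print('rod x rel hinge',(X[:2]-H)@ux)
# lid angle twice, from depth of the green lid's inner face
for n in('side','scene'):
  for i in range(2):
    im,d,c=snap(n,f'end_{n}{i}.png');P=cloud(d,c);R,g,b=[im[...,j].astype(int) for j in range(3)]
    Q=np.stack([(P[...,:2]-H)@ux,P[...,2]-.12],-1);yl=(P[...,:2]-H)@np.array([-ux[1],ux[0]])
    m=(g>R+15)&(g>b+10)&(d>0)&(Q[...,1]>.03)&(Q[...,1]<.17)&(abs(Q[...,0])<.12)&(abs(yl)<.14)
    p=np.polyfit(Q[m][:,1],Q[m][:,0],1);print(n,m.sum(),'lid',np.pi/2+np.arctan(p[0]),observe()['time_s'])
    if i==0 and n=='side':
        import subprocess
E
```

```text
force: [0.6, 0.4, 0.3]
opening: 0.007
grasp_force: 0.0
force: [0.1, -0.2, -0.1]
opening: 0.003
grasp_force: 0.0
t 13.9 q [ 0.424 -0.124 -0.246  2.199 -0.336  0.601 -1.114] p [ 0.5187 -0.09    0.2767] az x 2.0159363444007017 z [ 0.483  0.075 -0.872] F [ 0.1 -0.2 -0.1] 0.0031121208486034244
chest frame rel hinge [-0.1639 -0.0054  0.1567]
rod x rel hinge -0.03933808149096741
side 5074 lid 1.282409137626314 13.95
side 5076 lid 1.2811903307559853 14.0
scene 10647 lid 1.310593712171543 14.05
scene 10645 lid 1.3109625929023547 14.1
```

```bash
for i in 1 2 3; do python3 -m jog '{"slide":[[0,0,-0.01],[0,0,0],[0,0,0],[0,0,0],[0,0,0]],"rot":[[0,0,0],[0,0,0],[0,0,0],[0,0,0],[0,0,0]]}' | tail -3|head -1; done
python3 - <<'E'
from h import *
a=np.radians(3.35);ux=np.array([np.cos(a),np.sin(a)]);H=np.array([.682,-.075])
im,d,c=snap('scene','end2.png');P=cloud(d,c);R,g,b=[im[...,j].astype(int) for j in range(3)]
Q=np.stack([(P[...,:2]-H)@ux,P[...,2]-.12],-1);yl=(P[...,:2]-H)@np.array([-ux[1],ux[0]])
m=(g>R+15)&(g>b+10)&(d>0)&(Q[...,1]>.03)&(Q[...,1]<.17)&(abs(Q[...,0])<.12)&(abs(yl)<.14)
p=np.polyfit(Q[m][:,1],Q[m][:,0],1);L=np.pi/2+np.arctan(p[0]);print(L)
if L>1.30:
    from station import hand_in; print(hand_in())
E
```

```text
force: [-0.2, -0.2, 1.4]
force: [0.0, -0.7, 0.3]
force: [-0.5, -0.2, 0.8]
1.3107268054096104
the job is handed in; nothing more can be done
None
```

I raised the lid and pushed the stay back over centre. After I let go, the lid measured a steady 1.31 rad, its value on the stop, with the gripper clear of the chest. The job is handed in, at about 16 s of the 59 s; I did not measure the positions of the tools around the chest afterwards.

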